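# Slide the specimen carrier home under the thickness gauge

### The job

Push the flat specimen carrier along the worktop, disc end first, into the guided channel and under the low bridge of the thickness gauge until its front edge is fully home against the gauge's stop bar. Use the fingertips or the outside of the fingers only: the carrier stays flat on the worktop and is never lifted or tipped. Leave the other things on the worktop where they are and end with the hand clear.

Things in the scene. Friction and masses are not known exactly. Their poses are not given: they have to be found in the camera images.
- carrier: loose aluminium plate, 120 (own x) x 90 (own y) x 14 mm, about 0.4 kg, flat on the worktop, ordinary friction; origin at the centre of its underside. A dark test disc in a steel ring (diameter 68, top 17 mm above the worktop) is fixed on it, its centre 15 mm from the plate's centre toward own +x, the end that goes in first; a thin dark line marks the trailing end.
- carrier_nose (a point): middle of the carrier's leading end face (own +x, 60 mm from the origin), 7 mm above the underside; same axes as the carrier
- gauge: thickness gauge bolted to the worktop, cannot move; origin on the worktop under the middle of bridge and dial; own x is the direction the carrier slides in. Two steel guide rails 14 high, 10 thick, from x = -40 to +45 mm, inner faces at y = +-48 mm (channel 96 wide). No floor of its own: the carrier slides on the worktop. With the carrier home, its origin is at x = -15 and its trailing end at x = -75 mm.
- gauge_bridge (a point): middle of the underside of the dark bridge, 21 mm above the worktop over the gauge's origin. The bridge spans x = -18 to +18 mm, 132 mm wide, its top at 35 mm; the round dial on it (diameter 52, white face up) reaches 57 mm. Same axes as the gauge
- gauge_mouth (a point): middle of the channel's open mouth on the worktop, 60 mm from the gauge's origin along own -x; here the flared rail ends (14 high) stand about 119 mm apart and narrow to 96 mm at x = -39 mm. Same axes as the gauge
- gauge_stop (a point): middle of the stop bar's face (bar 14 high, 12 thick) that the carrier's leading end comes to rest against, 45 mm from the gauge's origin along own +x, 7 mm above the worktop; same axes as the gauge
- loupe: bystander, leave alone: black cylindrical loupe, diameter 37, height 42 mm; origin at the centre of its underside
- brass_weight: bystander, leave alone: brass knob weight, diameter 29, height 48 mm; origin at the centre of its underside
- stopwatch: bystander, leave alone: round stopwatch lying flat, 65 x 58 x 14 mm; origin at the centre of its underside
- dust_brush: bystander, leave alone: flat brush with wooden handle, lying flat, 47 x 153 x 14 mm; origin at the centre of its underside
- disc_stack: bystander, leave alone: dark glued stack of round test discs, diameter 63, height 13 mm; origin at the centre of its underside
- pen: bystander, leave alone: black pen lying flat, 11 x 133 x 12 mm; origin at the centre of its underside
Mind the look-alikes: they are no part of the job. Several things have the shape of the carrier; the one meant has the colours described above.

How it is judged:
By the outcome, as a careful person would: the job done as asked, in the order asked, and still so for the second after the job is handed in, with the robot touching nothing.
It also fails if it takes over 72 s, if anything falls off the work surface, if the arm or the gripper's body presses on something with over 40 N, if the wrist force passes 120 N, or if a joint passes its speed limit or range.

### The arm

A 6-joint arm with a two-finger parallel gripper is mounted at the origin on a cart in front of the work surface, level with it; the furniture and walls round the work are solid. World frame = base frame: x ahead of the robot, y to its left, z up, the work surface at z = 0. Lengths are in m, angles in rad, forces in N, time in s.
With the tool pointing down it reaches from about 0.35 to 0.725 m from the base axis. Payload 4.3 kg.
Tool frame: the origin (TCP) lies midway between the tips of the shut fingers; the grasp point (between the pads) lies arm.grip_point_offset behind it (arm.grip_point_offset is the distance from the TCP to the grasp point, in m); z points along the fingers, x is the direction in which the jaws open and shut, and the axes are right-handed (so a half turn about z gives the same grasp; the last joint's range is limited). The gripper opens to 85 mm and grips with 20 to 120 N. Pads are 22 mm wide; open, the fingers measure 114 mm over their backs; the gripper's body (76 mm by 85 mm) begins 54 mm behind the grasp point. The pads swing forward as they close: fully open they stand 13 mm farther back than shut.
Start: joints at [1.078, 0.377, 0.081, 1.274, 0, 1.46], TCP at [0.215, 0.533, 0.231] pointing down, gripper open.
Joint ranges: [-2.72, 2.72], [-0.84, 1.66], [-1.02, 1.22], [-1.77, 2.12], [-1.37, 1.28], [-3.14, 3.14]. Speed limits (rad/s): [2.57, 2.57, 3.14, 3.14, 3.14, 3.14].

### API

Orientations are given as a 3x3 rotation matrix whose columns are the frame's x, y, z axes.
In Python, from plant import get_state, capture, arm gives the robot as it stands. The module is installed in compiled form; this text tells all that it offers.
- The arm moves only by the shell command python3 -m pendant 'ROWS'. ROWS is JSON, a list of rows, each a list of 3 entries, a list of its own where there are three numbers: the shift along the tool's x, y, z in m, then the turn, a rotation vector about the tool's x, y, z in rad, then the gripper's target within -1 to 1 (fully open at 1, half-way at 0, shut at -1). A call has 1 to 10 rows; each row shifts and turns the commanded pose from where the row before left it, along the tool's axes as they then stand; what a row does not reach is not made up. A row lasts 1/10 s, in which the tool goes at most 50 mm and 8.59 degrees, less where a joint would pass 70% of its speed; a pose out of reach is approached as far as the arm can. A call is refused whole if a number of a shift passes 0.05 or a number of a turn 0.15, either way. A call with a gripper value outside its range is refused whole. The fingers move at their own pace and stop on an object; the grip force is fixed at half the most. Time passes only in rows, so rows that do not move let the fingers close. It gives the time, the measured TCP pose, the force and the opening at its end, in the units of the state.
- get_state(): the state, without advancing time (a new reading comes with each control period).
- capture(name): name is "side" or "top" or "wrist"; returns a dict with "color" (384x512x3 uint8, blue, green, red), "depth" (384x512 float32, m along the optical axis (not along the pixel's ray), 0 where there is no reading), "vfov" (degrees; the focal length in pixels is half the picture's height over the tangent of half this angle, whatever the lens; pixels are square), "cx", "cy" (the principal point, pixels), "rvec" (rotation vector, rad) and "tvec" (3), from world to camera coordinates, as OpenCV has them; the wrist camera has in their place "mount" (4x4, takes a point from camera to tool coordinates, whose origin is the TCP and whose axes are the tool frame's). Camera axes: x right, y down, z forward; pixel columns grow to the right and rows downward; lengths in m; the calibration is good to about 2 mm. A picture is of the moment at which its call begins: read the wrist's pose just before it.
- arm.finish_job(): hands the job in, once; it reports no verdict.
The state is a dict: "time": time; "q": joint angles; "joint_vel": joint speeds; "joint_torque": joint torques, N m; "eef_pos": TCP position; "eef_rot": TCP orientation; "ft_force": force on the tool from outside, world axes, zero at the start; "torque": the same for the moment, N m; "grip_width": finger opening in m.
Only numpy, scipy, OpenCV 4.12 (cv2) and the standard library are available. Lean on these libraries where they do the work, as an engineer would, in place of code of your own. Each camera call takes 0.05 s, during which the arm holds its last target.

## Working session

There is one attempt and no reset: what is moved stays moved. The work goes in short steps, Python scripts to look and compute and a shell command to move; the robot and the scene stay as the last step left them, time stands still between calls to the robot, and variables do not carry over. Pictures are saved under pics/ and viewed, and the job is handed in when it is done.

```bash
mkdir -p pics
cat > h.py <<'E'
import numpy as np, cv2
from plant import get_state, capture, arm
def snap(n,f):
    s=get_state(); c=capture(n); cv2.imwrite('pics/'+f,c['color']); 
    np.savez('pics/'+f+'.npz',s_pos=s['eef_pos'],s_rot=s['eef_rot'],**c); return s,c
def load(f): return dict(np.load('pics/'+f+'.npz'))
def cam(c):
    f=c['color'].shape[0]/2/np.tan(np.radians(float(c['vfov']))/2)
    K=np.array([[f,0,float(c['cx'])],[0,f,float(c['cy'])],[0,0,1]])
    if 'mount' in c:
        T=np.eye(4);T[:3,:3]=c['s_rot'];T[:3,3]=c['s_pos'];M=T@c['mount'];R=M[:3,:3];o=M[:3,3]
    else:
        r=cv2.Rodrigues(c['rvec'].reshape(3,1).astype(float))[0];R=r.T;o=-r.T@c['tvec'].reshape(3)
    return K,R,o
def ray(c,px,z):
    K,R,o=cam(c);px=np.atleast_2d(px).astype(float)
    d=(np.linalg.inv(K)@np.c_[px,np.ones(len(px))].T).T@R.T
    return o+d*((z-o[2])/d[:,2])[:,None]
def dep(c,px):
    K,R,o=cam(c);px=np.atleast_2d(px)
    z=np.array([c['depth'][int(v),int(u)] for u,v in px])
    d=(np.linalg.inv(K)@np.c_[px,np.ones(len(px))].T).T
    return o+(d*z[:,None])@R.T
E
python3 - <<'E'
from h import *
for n in ['top','side','wrist']:
    s,c=snap(n,n+'0.png'); print(n,c['vfov'],cam({**c,'s_pos':s['eef_pos'],'s_rot':s['eef_rot']})[2])
print(s); print(arm.grip_point_offset)
E
```

```text
top 53.33356317392968 [ 0.48504658 -0.07027388  1.24731982]
side 55.73799357938763 [0.9217363  0.32871678 0.76902985]
wrist 59.79007504965393 [0.14500326 0.56134661 0.37419702]
{'time': 0.1, 'q': array([1.07770382e+00, 3.78009500e-01, 7.97803149e-02, 1.27444980e+00,
       2.07965623e-05, 1.46046917e+00]), 'joint_vel': array([-0.00012479, -0.00140718,  0.00417936, -0.00028005,  0.00107201,
        0.0006907 ]), 'joint_torque': array([ 1.13353857e-03, -4.64696181e+01,  2.70580477e+01,  1.20431543e-02,
       -2.28251597e-04, -8.19364033e-06]), 'eef_pos': array([0.21447167, 0.53285646, 0.23045128]), 'eef_rot': array([[ 3.73486298e-01,  9.27635250e-01, -9.09478032e-04],
       [ 9.27633814e-01, -3.73487336e-01, -1.64853611e-03],
       [-1.86891873e-03, -2.27956927e-04, -9.99998228e-01]]), 'ft_force': array([-0.30140508, -0.68228919, -0.26666295]), 'torque': array([ 0.06907014, -0.00472064, -0.00606132]), 'grip_width': 0.08534410847802436}
0.0187
```

View pics/top0.png

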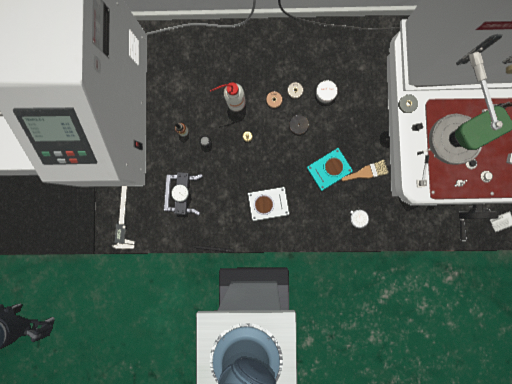

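View pics/side0.png

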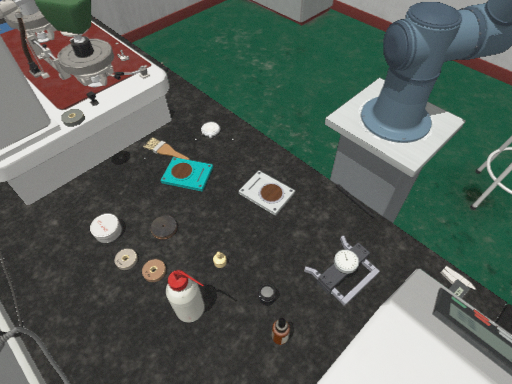

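View pics/wrist0.png

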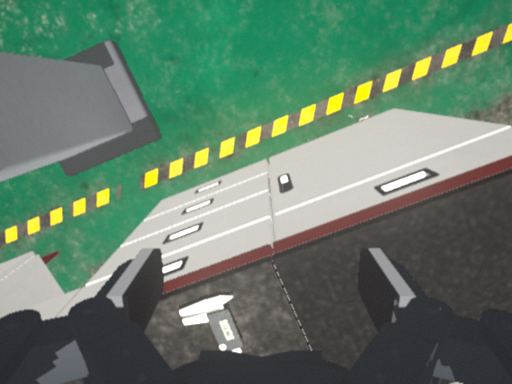

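Run:
```python
from h import *
t=load('top0.png');s=load('side0.png')
a=cv2.resize(t['color'][160:235,150:300],None,fx=5,fy=5,interpolation=cv2.INTER_CUBIC)
cv2.imwrite('pics/topz.png',a)
a=cv2.resize(s['color'][160:310,230:390],None,fx=4,fy=4,interpolation=cv2.INTER_CUBIC)
cv2.imwrite('pics/sidez.png',a)
for n,c,px in [('top',t,[(267,204),(180,193),(167,195),(200,177),(200,210),(248,136),(205,141),(360,218),(300,125)]),('side',s,[(267,192),(345,260)])]:
    print(n);print(np.round(np.c_[ray(c,px,0.014),dep(c,px)],3))
```

```text
top
[[ 0.496 -0.071  0.014  0.496 -0.071  0.021]
 [ 0.535  0.21   0.014  0.533  0.2    0.059]
 [ 0.529  0.253  0.014  0.529  0.254  0.008]
 [ 0.586  0.145  0.014  0.587  0.147  0.004]
 [ 0.479  0.145  0.014  0.479  0.148 -0.002]
 [ 0.718 -0.012  0.014  0.716 -0.013  0.027]
 [ 0.704  0.128  0.014  0.7    0.125  0.036]
 [ 0.448 -0.368  0.014  0.448 -0.367  0.02 ]
 [ 0.752 -0.182  0.014  0.753 -0.182  0.01 ]]
side
[[ 0.501 -0.072  0.014  0.503 -0.071  0.017]
 [ 0.515  0.191  0.014  0.537  0.199  0.056]]
```

View pics/topz.png

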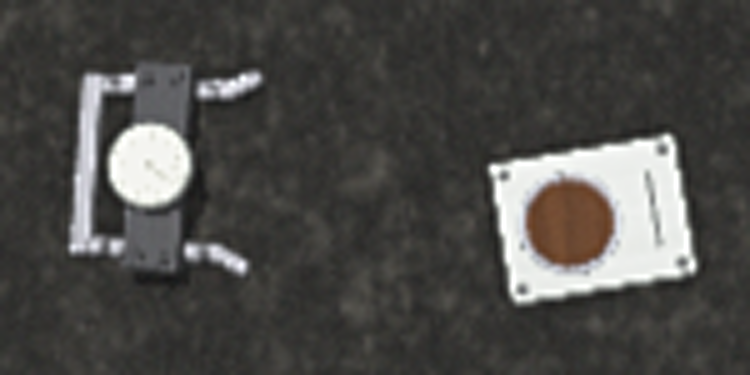

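View pics/sidez.png

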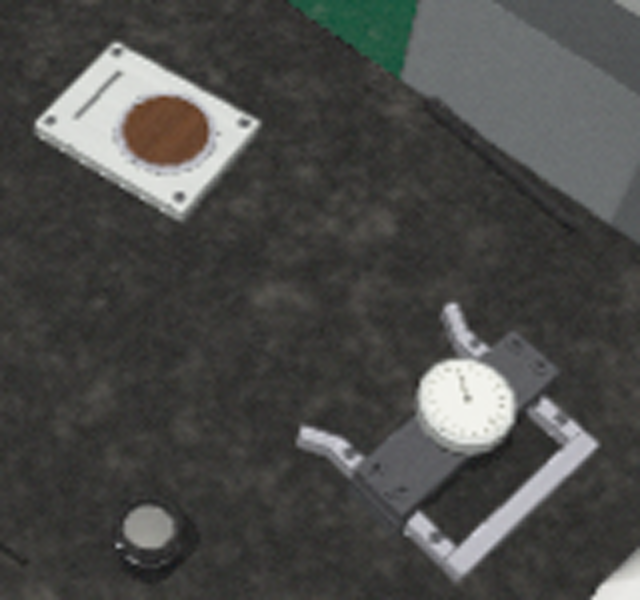

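Run:
```python
from h import *
t=load('top0.png');s=load('side0.png')
def white(c,box,thr=150):
    u0,v0,u1,v1=box; im=c['color'].astype(int); m=np.zeros(im.shape[:2],np.uint8)
    m[v0:v1,u0:u1]=((im.min(2)>thr)[v0:v1,u0:u1])*255
    cs,_=cv2.findContours(m,cv2.RETR_EXTERNAL,cv2.CHAIN_APPROX_NONE)
    return max(cs,key=cv2.contourArea)[:,0,:]
for n,c,box in [('top',t,(240,180,300,230)),('side',s,(232,165,300,218))]:
    p=white(c,box); P=ray(c,p,0.014)[:,:2]
    r=cv2.minAreaRect((P*1000).astype(np.float32)); print(n,'carrier',r)
    d=cv2.boxPoints(r);
    # disc
    im=c['color'].astype(int);m=((im[...,2]-im[...,0]>40)).astype(np.uint8);u0,v0,u1,v1=box
    q=np.zeros_like(m);q[v0:v1,u0:u1]=m[v0:v1,u0:u1]; v,u=np.nonzero(q); print('disc',ray(c,np.c_[u,v],0.017)[:,:2].mean(0))
def tz(l): return np.array(l)/5-0.4+[150,160]
def sz(l): return np.array(l)/4-0.375+[230,160]
print('carr top',ray(t,tz([(490,166),(672,136),(694,272),(513,304)]),.014).round(4))
print('carr side',ray(s,sz([(118,43),(258,122),(183,213),(38,126)]),.014).round(4))
b=ray(t,tz([(138,64),(190,67),(179,272),(124,268)]),.035);print('bridge top',b.round(4),b.mean(0))
b=ray(s,sz([(514,333),(556,370),(408,516),(356,476)]),.035);print('bridge side',b.round(4),b.mean(0))
print('dial',ray(t,tz([(150,165)]),.057),ray(s,sz([(466,405)]),.057))
print('bar outer top',ray(t,tz([(85,73),(72,250)]),.014)); print('bar outer side',ray(s,sz([(597,443),(458,576)]),.014))
print('flare top',ray(t,tz([(262,76),(245,268)]),.014)); print('flare side',ray(s,sz([(450,306),(302,430)]),.014))
```

```text
top carrier ((497.9119873046875, -75.0712890625), (89.94769287109375, 118.17003631591797), 8.831997871398926)
disc [ 0.49510354 -0.06020652]
side carrier ((501.3334655761719, -76.31942749023438), (94.79146575927734, 118.33576965332031), 8.763951301574707)
disc [ 0.4952088  -0.06281965]
carr top [[ 0.533  -0.0092  0.014 ]
 [ 0.551  -0.1269  0.014 ]
 [ 0.4633 -0.1397  0.014 ]
 [ 0.444  -0.0232  0.014 ]]
carr side [[ 0.4628 -0.14    0.014 ]
 [ 0.4461 -0.0261  0.014 ]
 [ 0.5333 -0.0109  0.014 ]
 [ 0.5508 -0.1259  0.014 ]]
bridge top [[0.6001 0.2145 0.035 ]
 [0.5977 0.1811 0.035 ]
 [0.4671 0.1881 0.035 ]
 [0.4701 0.2232 0.035 ]] [0.53376387 0.20172963 0.035     ]
bridge side [[0.4699 0.1898 0.035 ]
 [0.4727 0.2204 0.035 ]
 [0.5997 0.2156 0.035 ]
 [0.6018 0.182  0.035 ]] [0.53603063 0.20194429 0.035     ]
dial [[0.53445962 0.20167438 0.057     ]] [[0.53791828 0.20191755 0.057     ]]
bar outer top [[0.59666896 0.25407839 0.014     ]
 [0.48178129 0.26215714 0.014     ]]
bar outer side [[0.48178194 0.2599224  0.014     ]
 [0.59802294 0.2516342  0.014     ]]
flare top [[0.59322484 0.13848985 0.014     ]
 [0.46895553 0.14978059 0.014     ]]
flare side [[0.46892124 0.14803223 0.014     ]
 [0.5927655  0.13870101 0.014     ]]
```

```bash
python3 -m pendant '[[[0,0,0],[0,0,-0.134],0.4],[[0,0,0],[0,0,-0.134],0.4],[[0,0,0],[0,0,-0.134],0.4],[[0,0,0],[0,0,-0.134],0.4],[[-0.045,0.008,0.008],[0,0,0],0.4],[[-0.045,0.008,0.008],[0,0,0],0.4],[[-0.045,0.008,0.008],[0,0,0],0.4],[[-0.045,0.008,0.008],[0,0,0],0.4],[[-0.045,0.008,0.008],[0,0,0],0.4],[[-0.045,0.008,0.008],[0,0,0],0.4]]'
python3 -m pendant '[[[-0.045,0.008,0.008],[0,0,0],0.4],[[-0.045,0.008,0.008],[0,0,0],0.4],[[-0.045,0.008,0.008],[0,0,0],0.4],[[-0.045,0.008,0.008],[0,0,0],0.4],[[-0.045,0.008,0.008],[0,0,0],0.4],[[-0.045,0.008,0.008],[0,0,0],0.4],[[0,0,0],[0,0,0],0.4],[[0,0,0],[0,0,0],0.4]]'
```

```text
time: 1.15
eef_pos: [0.3034, 0.2721, 0.1828]
eef_rot: [[-0.153, 0.988, 0.0], [0.988, 0.153, -0.0], [-0.0, 0.0, -1.0]]
ft_force: [0.9, 0.2, 0.7]
grip_width: 0.0601
time: 1.95
eef_pos: [0.3917, 0.0137, 0.135]
eef_rot: [[-0.15, 0.989, -0.001], [0.989, 0.15, 0.001], [0.001, -0.001, -1.0]]
ft_force: [-0.0, 0.7, -0.0]
grip_width: 0.0597
```

Run:
```python
from h import *
s,c=snap('wrist','w1.png'); s,c=snap('top','t1.png')
print(s['eef_pos'])
```

```text
[0.39143856 0.01464522 0.13509124]
```

View pics/w1.png

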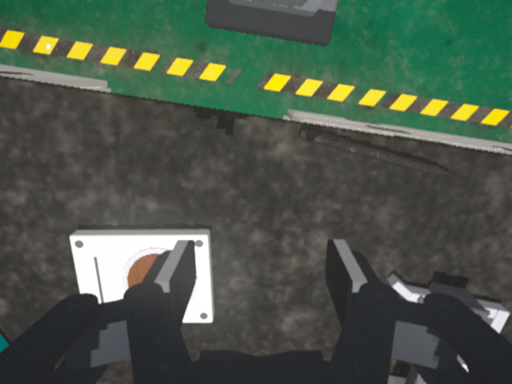

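Run:
```python
from h import *
c=load('w1.png')
a=cv2.resize(c['color'][220:340,50:230],None,fx=4,fy=4,interpolation=cv2.INTER_CUBIC);cv2.imwrite('pics/w1z.png',a)
print(c['depth'][300,120],dep(c,[(115,300),(90,310),(60,180)]))
```

```text
0.11101908 [[ 0.39094986 -0.03448177  0.18371173]
 [ 0.3870438  -0.03736177  0.19469214]
 [ 0.41758905 -0.155876    0.00168723]]
```

View pics/w1z.png

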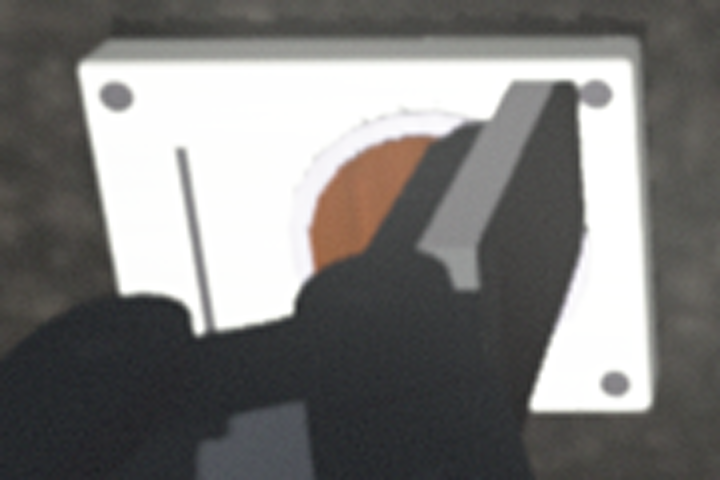

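Run:
```python
from h import *
c=load('w1.png')
z=lambda l:np.array(l)/4-0.375+[50,220]
print(ray(c,z([(79,64),(632,60),(650,410)]),.014).round(4))
print(ray(c,z([(108,40),(640,38)]),.0).round(4))
```

```text
[[ 0.4624 -0.1419  0.014 ]
 [ 0.4437 -0.0239  0.014 ]
 [ 0.5324 -0.0104  0.014 ]]
[[ 0.4631 -0.143   0.    ]
 [ 0.4447 -0.0241  0.    ]]
```

```bash
python3 -m pendant '[[[-0.0264,0.0052,0.01],[0,0,-0.005],0.4],[[-0.0264,0.0052,0.01],[0,0,0],0.4],[[-0.0264,0.0052,0.01],[0,0,0],0.4],[[-0.0264,0.0052,0.01],[0,0,0],0.4],[[0,0,0.025],[0,0,0],0.4],[[0,0,0.025],[0,0,0],0.4],[[0,0,0.025],[0,0,0],0.4],[[0,0,0.015],[0,0,0],0.4],[[0,0,0],[0,0,0],0.4],[[0,0,0],[0,0,0],0.4]]'
python3 - <<'E'
from h import *
s,c=snap('wrist','w2.png'); s,c=snap('side','s2.png')
print(s['eef_pos'],s['ft_force'])
a=cv2.resize(c['color'][140:240,210:330],None,fx=6,fy=6,interpolation=cv2.INTER_CUBIC);cv2.imwrite('pics/s2z.png',a)
E
```

```text
time: 3.05
eef_pos: [0.429, -0.0853, 0.0056]
eef_rot: [[-0.16, 0.987, -0.001], [0.987, 0.16, 0.0], [0.0, -0.0, -1.0]]
ft_force: [0.5, -0.1, 0.7]
grip_width: 0.0593
[ 0.42980391 -0.08581071  0.00612649] [ 0.30107006 -0.20822104  0.29015262]
```

View pics/s2z.png

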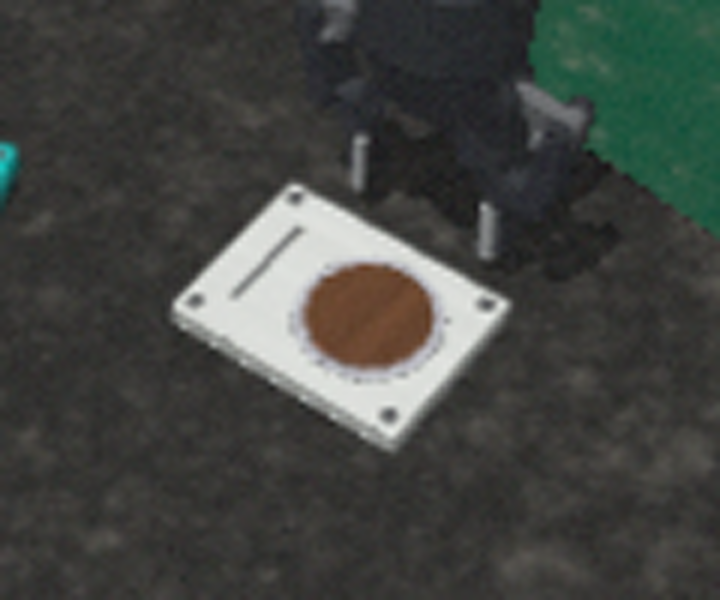

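View pics/w2.png

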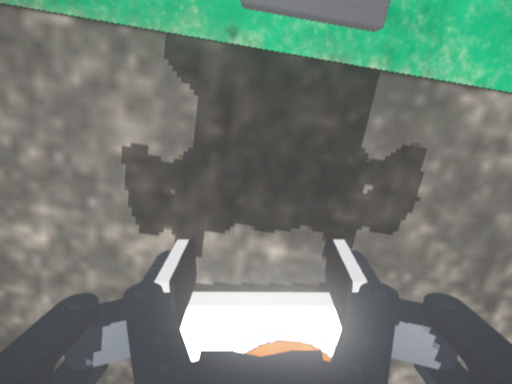

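```bash
python3 -m pendant '[[[0,0,0.0025],[0,0,0],0.4],[[0,0,0.0025],[0,0,0],0.4],[[0,0.004,0],[0,0,0],0.4],[[0,0.004,0],[0,0,0],0.4],[[0,0,0],[0,0,0],0.4]]'
python3 -m pendant '[[[0,0.0015,0],[0,0,0],0.4],[[0,0,0],[0,0,0],0.4]]'
python3 -m pendant '[[[0,0.0015,0],[0,0,0],0.4],[[0,0,0],[0,0,0],0.4]]'
python3 -m pendant '[[[0,0.0015,0],[0,0,0],0.4],[[0,0,0],[0,0,0],0.4]]'
```

```text
time: 3.65
eef_pos: [0.4381, -0.0856, 0.0005]
eef_rot: [[-0.158, 0.987, 0.001], [0.987, 0.158, -0.0], [-0.0, 0.001, -1.0]]
ft_force: [-0.1, 0.2, -0.3]
grip_width: 0.0599
time: 3.85
eef_pos: [0.4387, -0.0852, 0.0003]
eef_rot: [[-0.158, 0.988, 0.0], [0.988, 0.158, 0.0], [0.0, 0.0, -1.0]]
ft_force: [0.1, 0.1, 0.1]
grip_width: 0.0598
time: 4.05
eef_pos: [0.4402, -0.0849, 0.0003]
eef_rot: [[-0.158, 0.988, 0.0], [0.988, 0.158, 0.0], [-0.0, 0.0, -1.0]]
ft_force: [0.2, 0.4, -0.1]
grip_width: 0.0596
time: 4.25
eef_pos: [0.4417, -0.0847, 0.0003]
eef_rot: [[-0.158, 0.988, 0.0], [0.988, 0.158, 0.0], [0.0, 0.0, -1.0]]
ft_force: [0.5, 0.3, -0.5]
grip_width: 0.0604
```

```bash
python3 -m pendant '[[[0,0.0015,0],[0,0,0],0.4],[[0,0,0],[0,0,0],0.4]]'
python3 -m pendant '[[[0,0.0015,0],[0,0,0],0.4],[[0,0,0],[0,0,0],0.4]]'
python3 - <<'E'
from h import *
s,c=snap('side','s3.png')
print(s['eef_pos'],s['ft_force'])
a=cv2.resize(c['color'][140:240,210:330],None,fx=6,fy=6,interpolation=cv2.INTER_CUBIC);cv2.imwrite('pics/s3z.png',a)
E
```

```text
time: 4.45
eef_pos: [0.4427, -0.0844, 0.0002]
eef_rot: [[-0.158, 0.988, -0.001], [0.988, 0.158, -0.0], [-0.0, -0.001, -1.0]]
ft_force: [-1.2, -0.6, 0.7]
grip_width: 0.06
time: 4.65
eef_pos: [0.4441, -0.0841, 0.0001]
eef_rot: [[-0.158, 0.988, -0.001], [0.988, 0.158, 0.0], [0.0, -0.001, -1.0]]
ft_force: [-2.4, -0.4, -0.6]
grip_width: 0.0599
[ 4.44098582e-01 -8.40752829e-02  1.24859977e-04] [-2.44256284 -0.38584784 -0.58770157]
```

View pics/s3z.png

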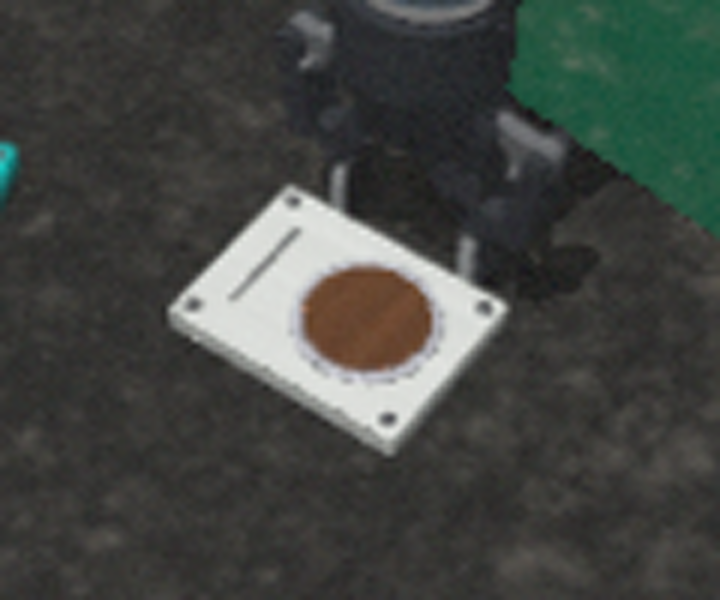

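```bash
python3 -m pendant '[[[0.0012,0.0017,0],[0,0,0.0228],0.4],[[0.0012,0.0017,0],[0,0,0.0228],0.4],[[0.0012,0.0017,0],[0,0,0.0228],0.4],[[0.0012,0.0017,0],[0,0,0.0228],0.4],[[0.0012,0.0017,0],[0,0,0.0228],0.4],[[0.0012,0.0017,0],[0,0,0.0228],0.4],[[0.0012,0.0017,0],[0,0,0.0228],0.4],[[0.0012,0.0017,0],[0,0,0.0228],0.4],[[0.0012,0.0017,0],[0,0,0.0228],0.4],[[0.0012,0.0017,0],[0,0,0.0228],0.4]]'
python3 -m pendant '[[[0,0,0],[0,0,0],0.4],[[0,0,0],[0,0,0],0.4]]'
cat > m.py <<'E'
from h import *
import sys
t=load(sys.argv[1])
u0,v0,u1,v1=map(int,sys.argv[2:6]) 
im=t['color'].astype(int); m=np.zeros(im.shape[:2],np.uint8)
m[v0:v1,u0:u1]=((im.min(2)>150)[v0:v1,u0:u1])*255
cs,_=cv2.findContours(m,cv2.RETR_EXTERNAL,cv2.CHAIN_APPROX_NONE)
p=max(cs,key=cv2.contourArea)[:,0,:]
r=cv2.minAreaRect((ray(t,p,0.014)[:,:2]*1000).astype(np.float32)); print(r)
E
python3 - <<'E'
from h import *
s,c=snap('side','s4.png'); s,c=snap('top','t4.png')
print(s['eef_pos'],s['ft_force'],s['eef_rot'][:,0])
a=cv2.resize(c['color'][150:250,150:300],None,fx=5,fy=5,interpolation=cv2.INTER_CUBIC);cv2.imwrite('pics/t4z.png',a)
E
python3 m.py t4.png 240 180 300 230; python3 m.py s4.png 232 165 300 218
```

```text
time: 5.7
eef_pos: [0.4608, -0.0712, 0.0003]
eef_rot: [[0.072, 0.997, 0.0], [0.997, -0.072, 0.0], [0.0, 0.0, -1.0]]
ft_force: [-1.3, -0.1, -0.8]
grip_width: 0.0596
time: 5.9
eef_pos: [0.4611, -0.0713, 0.0004]
eef_rot: [[0.07, 0.998, 0.001], [0.998, -0.07, 0.0], [0.0, 0.001, -1.0]]
ft_force: [-0.3, 0.1, 0.3]
grip_width: 0.06
[ 4.61097446e-01 -7.13821481e-02  4.36531867e-04] [ 0.45540762 -0.02185905 -0.60304302] [6.97205365e-02 9.97566561e-01 5.07061125e-05]
((535.8646850585938, -75.63525390625), (120.0335464477539, 55.5738410949707), 82.93545532226562)
((517.8743896484375, -76.33984375), (118.91312408447266, 90.64236450195312), 85.97689056396484)
```

View pics/t4z.png

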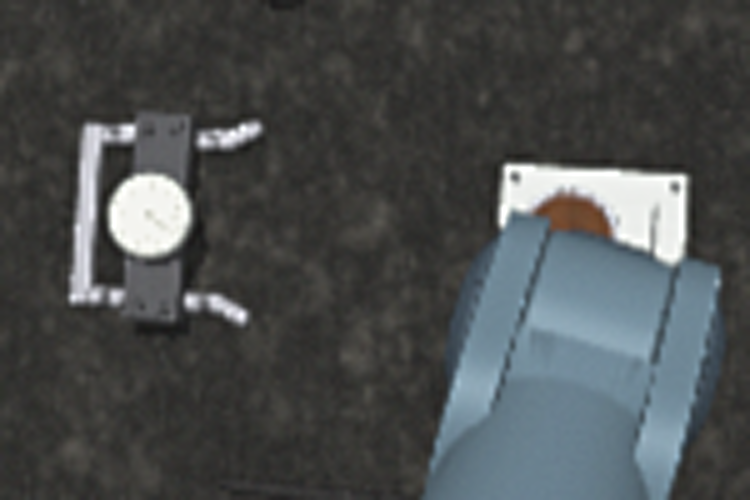

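View pics/s4.png

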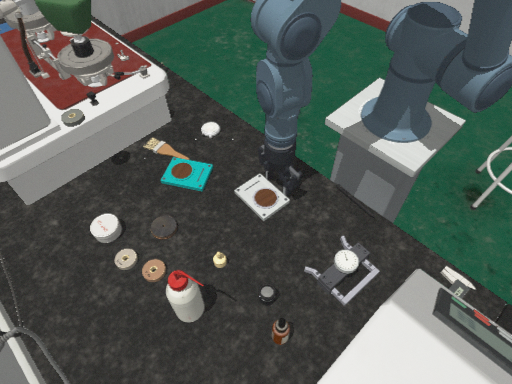

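```bash
python3 -m pendant '[[[0,-0.0125,0],[0,0,0],0.4],[[0,-0.0125,0],[0,0,0],0.4],[[0,0,-0.02],[0,0,0],0.4],[[0,0,-0.025],[0,0,0],0.4],[[0,0,-0.025],[0,0,0],0.2],[[0,0,-0.02],[0,0,0],0.2],[[-0.0229,0.0199,0],[0,0,0],0.2],[[-0.0229,0.0199,0],[0,0,0],0.2],[[-0.0229,0.0199,0],[0,0,0],0.2],[[-0.0229,0.0199,0],[0,0,0],0.2]]'
python3 -m pendant '[[[0,0,0],[0,0,0.1428],0.2],[[0,0,0],[0,0,0.1428],0.2],[[0,0,0],[0,0,0.1428],0.2],[[0,0,0],[0,0,0.1428],0.2],[[0,0,0],[0,0,0.1428],0.2],[[0,0,0],[0,0,0.1428],0.2],[[0,0,0],[0,0,0.1428],0.2],[[0,0,0],[0,0,0.1428],0.2],[[0,0,0],[0,0,0.1428],0.2],[[0,0,0],[0,0,0.1428],0.2]]'
python3 -m pendant '[[[0,0,0],[0,0,0.1428],0.2],[[0,0,0],[0,0,0],0.2],[[0,0,0],[0,0,0],0.2]]'
python3 - <<'E'
from h import *
s,c=snap('wrist','w5.png'); s,c=snap('top','t5.png')
print(s['eef_pos'],s['ft_force'],s['eef_rot'][:,0])
a=cv2.resize(c['color'][150:250,150:300],None,fx=5,fy=5,interpolation=cv2.INTER_CUBIC);cv2.imwrite('pics/t5z.png',a)
E
python3 m.py t5.png 240 180 300 230
```

```text
time: 7.0
eef_pos: [0.5098, -0.1677, 0.0906]
eef_rot: [[0.07, 0.998, 0.001], [0.998, -0.07, -0.0], [-0.0, 0.001, -1.0]]
ft_force: [0.5, 0.1, 0.8]
grip_width: 0.0512
time: 8.0
eef_pos: [0.5091, -0.1667, 0.0905]
eef_rot: [[0.998, 0.067, 0.001], [0.067, -0.998, -0.0], [0.001, 0.0, -1.0]]
ft_force: [0.1, 0.1, -0.5]
grip_width: 0.0513
time: 8.3
eef_pos: [0.5089, -0.1666, 0.0904]
eef_rot: [[0.998, -0.067, 0.0], [-0.067, -0.998, -0.0], [0.0, 0.0, -1.0]]
ft_force: [-0.5, -0.3, 0.1]
grip_width: 0.0512
[ 0.50890315 -0.16658278  0.09035674] [0.61053047 0.55428108 0.57677494] [ 9.97731477e-01 -6.73185037e-02  3.43394832e-04]
((517.346923828125, -73.99420166015625), (118.40253448486328, 90.4404525756836), 85.87016296386719)
```

View pics/t5z.png

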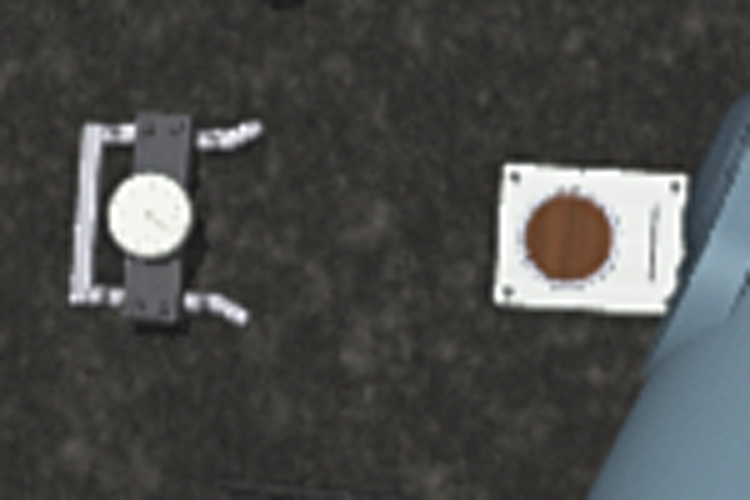

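View pics/w5.png

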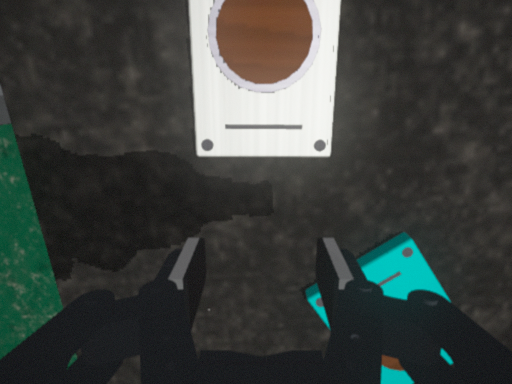

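Run:
```python
from h import *
t=load('top0.png')
im=t['color'].astype(int);m=((im[...,0]-im[...,2]>80)&(im[...,1]>120)).astype(np.uint8);m[:,:290]=0;m[:,370:]=0;m[:140]=0;m[200:]=0
v,u=np.nonzero(m);P=ray(t,np.c_[u,v],.014);print('teal min/max',P.min(0),P.max(0), P[P[:,1].argmax()],P[P[:,0].argmin()])
w=load('w5.png');print('carrier wrist trailing corners/front of line',ray(w,[(198,156),(329,156)],.014), 'teal',ray(w,[(406,235),(305,292)],.014))
print(ray(w,[(193,30),(337,30)],.014))
# disc centre
t=load('t5.png');im=t['color'].astype(int);m=(im[...,2]-im[...,0]>40);m[:, :240]=0;m[:,290:]=0;m[:180]=0;m[225:]=0
v,u=np.nonzero(m);print('disc',ray(t,np.c_[u,v],.017).mean(0))
# gauge edges: rails inner etc, from top
b=(np.array([(138,114),(190,117),(179,322),(124,318)])/5-.4+[150,150]);print(ray(t,b,.035))
```

```text
teal min/max [ 0.53916277 -0.34660229  0.014     ] [ 0.67463044 -0.20211921  0.014     ] [ 0.61414968 -0.20211921  0.014     ] [ 0.53916277 -0.24889397  0.014     ]
carrier wrist trailing corners/front of line [[ 0.46845725 -0.13262843  0.014     ]
 [ 0.5558238  -0.13851053  0.014     ]] teal [[ 0.6105986  -0.19990577  0.014     ]
 [ 0.5368407  -0.24228675  0.014     ]]
[[ 0.47480458 -0.05603604  0.014     ]
 [ 0.56119983 -0.06186015  0.014     ]]
disc [ 0.51777202 -0.05949234  0.017     ]
[[0.60010634 0.21449453 0.035     ]
 [0.59774804 0.1810967  0.035     ]
 [0.46714559 0.18810805 0.035     ]
 [0.4700555  0.22321924 0.035     ]]
```

```bash
python3 -m pendant '[[[0.001,0,0.025],[0,0,0.003],0.2],[[0,0,0.025],[0,0,0],0.2],[[0,0,0.025],[0,0,0],0.2],[[0,0,0.014],[0,0,0],0.2],[[0,0,0],[0,0,0],0.2],[[0,0,0],[0,0,0],0.2]]'
python3 -m pendant '[[[0,-0.005,0],[0,0,0],0.2],[[0,-0.005,0],[0,0,0],0.2],[[0,-0.004,0],[0,0,0],0.2],[[0,-0.003,0],[0,0,0],0.2],[[0,-0.002,0],[0,0,0],0.2],[[0,-0.002,0],[0,0,0],0.2],[[0,-0.002,0],[0,0,0],0.2],[[0,-0.002,0],[0,0,0],0.2]]'
python3 - <<'E'
from h import *
s,c=snap('wrist','w6.png')
print(s['eef_pos'],s['ft_force'],s['eef_rot'][:,0])
E
```

```text
time: 9.0
eef_pos: [0.5098, -0.1666, 0.0015]
eef_rot: [[0.997, -0.072, -0.0], [-0.072, -0.997, 0.0], [-0.0, -0.0, -1.0]]
ft_force: [0.2, -0.4, 0.5]
grip_width: 0.0512
time: 9.8
eef_pos: [0.512, -0.1421, 0.0015]
eef_rot: [[0.997, -0.073, 0.001], [-0.073, -0.997, -0.001], [0.001, 0.001, -1.0]]
ft_force: [1.1, -2.8, 1.8]
grip_width: 0.051
[ 0.51195487 -0.1420642   0.00152793] [ 1.05876723 -2.8116151   1.76407703] [ 9.97322763e-01 -7.31219987e-02  6.92738813e-04]
```

View pics/w6.png

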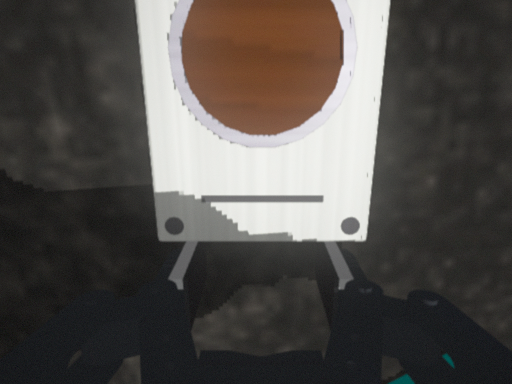

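```bash
python3 -m pendant '[[[0,-0.004,0],[0,0,0],0.2],[[0,-0.006,0],[0,0,0],0.2],[[0,-0.006,0],[0,0,0],0.2],[[0,-0.006,0],[0,0,0],0.2],[[0,-0.006,0],[0,0,0],0.2],[[0,-0.006,0],[0,0,0],0.2],[[0,-0.006,0],[0,0,0],0.2],[[0,-0.006,0],[0,0,0],0.2],[[0,-0.006,0],[0,0,0],0.2],[[0,-0.006,0],[0,0,0],0.2]]'
python3 -m pendant '[[[0,-0.006,0],[0,0,0],0.2],[[0,-0.006,0],[0,0,0],0.2],[[0,-0.006,0],[0,0,0],0.2],[[0,-0.006,0],[0,0,0],0.2],[[0,-0.006,0],[0,0,0],0.2],[[0,-0.005,0],[0,0,0],0.2],[[0,-0.003,0],[0,0,0],0.2],[[0,0,0],[0,0,0],0.2]]'
python3 - <<'E'
from h import *
s,c=snap('wrist','w7.png'); s,c=snap('top','t7.png'); 
a=cv2.resize(c['color'][150:250,150:300],None,fx=5,fy=5,interpolation=cv2.INTER_CUBIC);cv2.imwrite('pics/t7z.png',a)
s,c=snap('side','s7.png')
a=cv2.resize(c['color'][160:310,230:390],None,fx=4,fy=4,interpolation=cv2.INTER_CUBIC);cv2.imwrite('pics/s7z.png',a)
print(s['eef_pos'],s['ft_force'],s['eef_rot'][:,0])
E
```

```text
time: 10.85
eef_pos: [0.5158, -0.0833, 0.0013]
eef_rot: [[0.997, -0.073, -0.0], [-0.073, -0.997, 0.0], [-0.0, -0.0, -1.0]]
ft_force: [0.4, -2.1, 2.1]
grip_width: 0.0511
time: 11.65
eef_pos: [0.5184, -0.045, 0.0011]
eef_rot: [[0.997, -0.072, -0.0], [-0.072, -0.997, 0.001], [-0.0, -0.001, -1.0]]
ft_force: [-0.1, -0.5, 0.2]
grip_width: 0.0511
[ 0.51813266 -0.04520142  0.00097854] [-0.42624068  0.0443301  -0.17242819] [ 9.97379304e-01 -7.23452515e-02 -8.29824155e-04]
```

View pics/t7z.png

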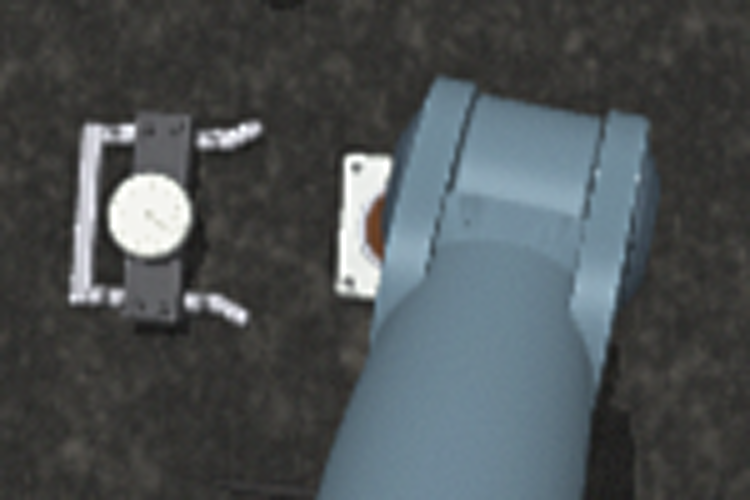

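View pics/s7z.png

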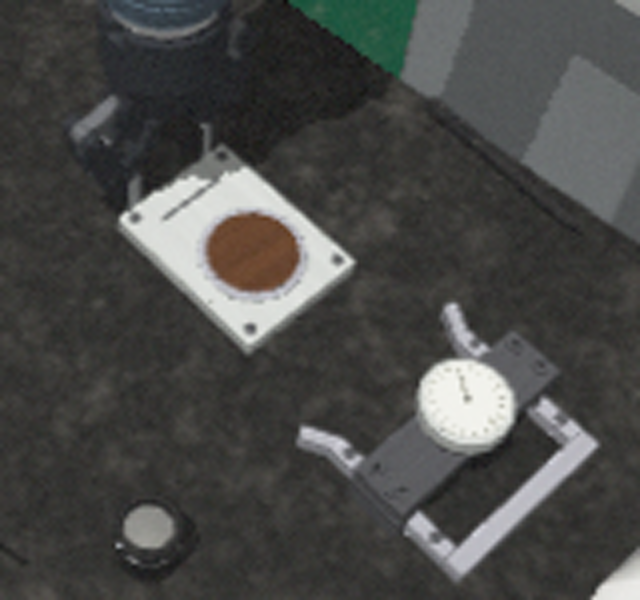

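View pics/w7.png

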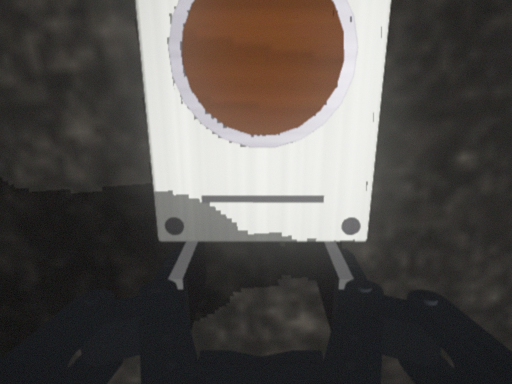

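Run:
```python
from h import *
t=load('t7.png');s=load('s7.png')
tz=lambda l:np.array(l)/5-0.4+[150,150]
sz=lambda l:np.array(l)/4-0.375+[230,160]
F=ray(t,tz([(343,154),(336,297)]),.014)[:,:2];print('top front',F,F.mean(0))
A=np.array([.5392,.2581]);B=np.array([.5311,.1441])
# rails near bridge (both edges) left & right
g=(A-B)/np.linalg.norm(A-B);n=np.array([g[1],-g[0]]);print(g,'lat top',(F.mean(0)-B)@n,'long',(F.mean(0)-A)@g)
F=ray(s,sz([(353,261),(250,350)]),.014)[:,:2];T=ray(s,sz([(222,147),(121,220)]),.014)[:,:2];print('side',F,T,F.mean(0),T.mean(0))
A=np.array([.5399,.2558]);B=np.array([.5308,.1434]);g=(A-B)/np.linalg.norm(A-B);n=np.array([g[1],-g[0]])
print(g,'lat side F,T',(F.mean(0)-B)@n,(T.mean(0)-B)@n)
```

```text
top front [[0.57433185 0.08583597]
 [0.4818461  0.09080489]] [0.52808898 0.08832043]
[0.07087395 0.99748528] lat top 0.0009498667826517706 long -0.17014010442754943
side [[0.4853568  0.08693036]
 [0.5756594  0.08383194]] [[ 0.47793419 -0.02879937]
 [ 0.56456949 -0.03461278]] [0.5305081  0.08538115] [ 0.52125184 -0.03170608]
[0.08069682 0.99673869] lat side F,T 0.004390991740733815 0.00461348179070504
```

```bash
python3 -m pendant '[[[-0.0002,-0.003,0],[0,0,0],0.2],[[-0.0004,-0.005,0],[0,0,0],0.2],[[-0.0005,-0.006,0],[0,0,0],0.2],[[-0.0005,-0.006,0],[0,0,0],0.2],[[-0.0005,-0.006,0],[0,0,0],0.2],[[-0.0004,-0.006,0],[0,0,0],0.2],[[0,-0.006,0],[0,0,0],0.2],[[0,-0.006,0],[0,0,0],0.2],[[0,-0.004,0],[0,0,0],0.2],[[0,0,0],[0,0,0],0.2]]'
python3 - <<'E'
from h import *
s,c=snap('wrist','w8.png'); s,c=snap('top','t8.png'); 
a=cv2.resize(c['color'][150:250,150:300],None,fx=5,fy=5,interpolation=cv2.INTER_CUBIC);cv2.imwrite('pics/t8z.png',a)
s,c=snap('side','s8.png')
a=cv2.resize(c['color'][160:310,230:390],None,fx=4,fy=4,interpolation=cv2.INTER_CUBIC);cv2.imwrite('pics/s8z.png',a)
print(s['eef_pos'],s['ft_force'],s['eef_rot'][:,0])
E
```

```text
time: 12.8
eef_pos: [0.5197, 0.003, 0.0013]
eef_rot: [[0.997, -0.072, 0.0], [-0.072, -0.997, 0.001], [0.0, -0.001, -1.0]]
ft_force: [0.2, 0.3, 0.3]
grip_width: 0.0512
[0.51975185 0.00247416 0.00140428] [ 0.20000282  0.06816639 -0.55821327] [ 9.97375113e-01 -7.24069638e-02  3.39894133e-04]
```

View pics/t8z.png

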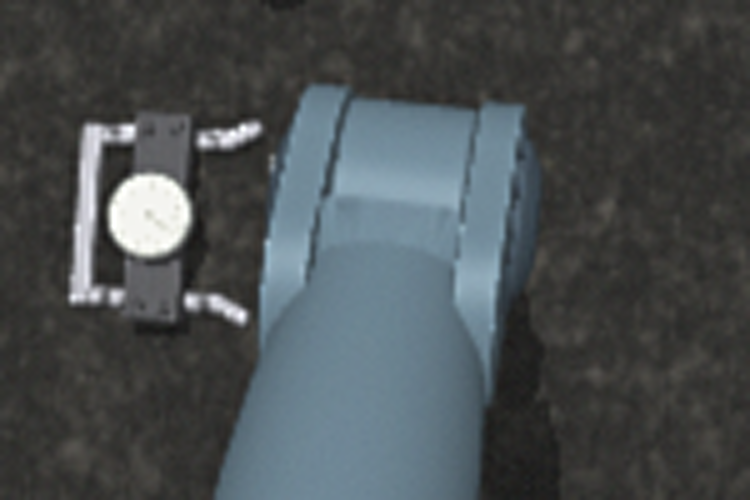

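View pics/s8z.png

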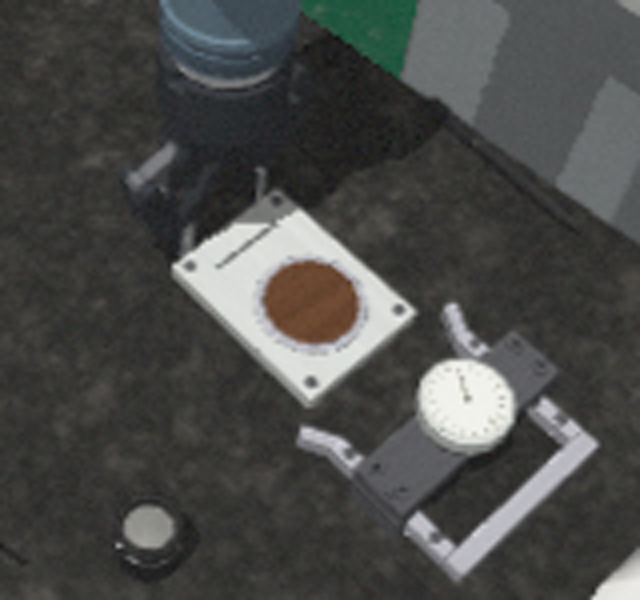

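Run:
```python
from h import *
s=load('s8.png')
sz=lambda l:np.array(l)/4-0.375+[230,160]
F=ray(s,sz([(415,312),(310,404)]),.014)[:,:2];T=ray(s,sz([(281,188),(173,267)]),.014)[:,:2];print(F,T,F.mean(0),T.mean(0))
for O,sl in (((.536,.202),.07),((.5308,.1434),.075)):
    g=np.array([np.sin(sl),np.cos(sl)]);n=np.array([g[1],-g[0]]);print((F.mean(0)-O)@n,(T.mean(0)-O)@n,(F.mean(0)-O)@g)
# rail inner corner (narrow point) and bar inner corners
print(ray(s,sz([(471,357),(360,460),(452,307),(301,428)]),.014))
```

```text
[[0.48697541 0.13589387]
 [0.57726846 0.13132327]] [[0.47537136 0.0197479 ]
 [0.56642769 0.0123177 ]] [0.53212194 0.13360857] [0.52089952 0.0160328 ]
0.000914924525487268 -0.0020564185634661617 -0.06849518179777085
0.002051888578962968 -0.0003290560587724453 -0.009664851787021943
[[0.48780362 0.1776141  0.014     ]
 [0.58367099 0.17329313 0.014     ]
 [0.46863017 0.14929312 0.014     ]
 [0.59223324 0.13749817 0.014     ]]
```

```bash
python3 -m pendant '[[[0,-0.003,0],[0,0,0],0.2],[[0,-0.005,0],[0,0,0],0.2],[[0,-0.005,0],[0,0,0],0.2],[[0,-0.005,0],[0,0,0],0.2],[[0,-0.005,0],[0,0,0],0.2],[[0,-0.005,0],[0,0,0],0.2]]'
python3 -m pendant '[[[0,-0.005,0],[0,0,0],0.2],[[0,-0.005,0],[0,0,0],0.2],[[0,-0.005,0],[0,0,0],0.2],[[0,-0.003,0],[0,0,0],0.2]]'
python3 - <<'E'
from h import *
s,c=snap('side','s9.png')
a=cv2.resize(c['color'][160:310,230:390],None,fx=4,fy=4,interpolation=cv2.INTER_CUBIC);cv2.imwrite('pics/s9z.png',a)
print(s['eef_pos'],s['ft_force'],s['eef_rot'][:,0])
E
```

```text
time: 13.55
eef_pos: [0.5217, 0.0305, 0.0014]
eef_rot: [[0.997, -0.073, 0.0], [-0.073, -0.997, -0.0], [0.0, 0.0, -1.0]]
ft_force: [0.6, -3.1, 0.4]
grip_width: 0.0513
time: 13.95
eef_pos: [0.523, 0.0485, 0.0014]
eef_rot: [[0.997, -0.072, 0.0], [-0.072, -0.997, 0.0], [0.0, -0.0, -1.0]]
ft_force: [-0.1, -2.2, 2.4]
grip_width: 0.0513
[0.52300934 0.04852579 0.0013624 ] [-0.10122231 -2.22032187  2.3857493 ] [ 9.97373667e-01 -7.24274550e-02  1.79484247e-04]
```

View pics/s9z.png

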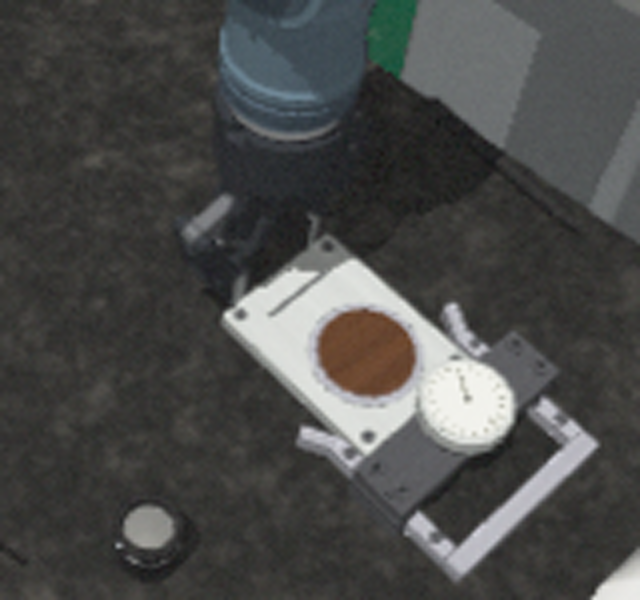

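```bash
python3 -m pendant '[[[0,-0.003,0],[0,0,0],0.2],[[0,-0.005,0],[0,0,0],0.2],[[0,-0.005,0],[0,0,0],0.2],[[0,-0.005,0],[0,0,0],0.2],[[0,-0.005,0],[0,0,0],0.2]]'
python3 -m pendant '[[[0,-0.005,0],[0,0,0],0.2],[[0,-0.005,0],[0,0,0],0.2],[[0,-0.005,0],[0,0,0],0.2],[[0,-0.005,0],[0,0,0],0.2],[[0,-0.005,0],[0,0,0],0.2]]'
python3 -m pendant '[[[0,-0.004,0],[0,0,0],0.2],[[0,-0.003,0],[0,0,0],0.2],[[0,-0.002,0],[0,0,0],0.2]]'
```

```text
time: 14.5
eef_pos: [0.5246, 0.0714, 0.0013]
eef_rot: [[0.997, -0.073, -0.0], [-0.073, -0.997, 0.0], [-0.0, -0.0, -1.0]]
ft_force: [-0.5, -2.0, 2.0]
grip_width: 0.0514
time: 15.0
eef_pos: [0.5264, 0.0964, 0.0013]
eef_rot: [[0.997, -0.073, 0.0], [-0.073, -0.997, 0.0], [0.0, -0.0, -1.0]]
ft_force: [0.1, -2.1, 1.9]
grip_width: 0.0513
time: 15.3
eef_pos: [0.5271, 0.1052, 0.0013]
eef_rot: [[0.997, -0.073, 0.0], [-0.073, -0.997, 0.0], [0.0, -0.0, -1.0]]
ft_force: [-0.6, -2.8, 1.5]
grip_width: 0.0513
```

Smooth so far; creeping to the stop.

```bash
python3 -m pendant '[[[0,-0.002,0],[0,0,0],0.2],[[0,-0.002,0],[0,0,0],0.2],[[0,-0.0015,0],[0,0,0],0.2]]'
python3 -m pendant '[[[0,-0.001,0],[0,0,0],0.2],[[0,-0.001,0],[0,0,0],0.2]]'
python3 -m pendant '[[[0,-0.001,0],[0,0,0],0.2],[[0,-0.001,0],[0,0,0],0.2]]'
```

```text
time: 15.6
eef_pos: [0.5275, 0.1105, 0.0013]
eef_rot: [[0.997, -0.073, 0.0], [-0.073, -0.997, 0.0], [0.0, -0.0, -1.0]]
ft_force: [0.0, -2.9, 1.8]
grip_width: 0.0513
time: 15.8
eef_pos: [0.5276, 0.1124, 0.0013]
eef_rot: [[0.997, -0.073, 0.0], [-0.073, -0.997, 0.0], [0.0, -0.0, -1.0]]
ft_force: [0.4, -1.8, 2.0]
grip_width: 0.0511
time: 16.0
eef_pos: [0.5278, 0.1144, 0.0013]
eef_rot: [[0.997, -0.073, 0.0], [-0.073, -0.997, 0.0], [0.0, -0.0, -1.0]]
ft_force: [0.3, -2.5, 2.0]
grip_width: 0.0512
```

```bash
python3 -m pendant '[[[0,-0.0008,0],[0,0,0],0.2],[[0,-0.0008,0],[0,0,0],0.2]]' | grep -E 'pos|force'
python3 -m pendant '[[[0,-0.0006,0],[0,0,0],0.2],[[0,-0.0006,0],[0,0,0],0.2]]'| grep -E 'pos|force'
```

```text
eef_pos: [0.5278, 0.1151, 0.0013]
ft_force: [-0.4, -6.8, 2.1]
eef_pos: [0.5279, 0.1151, 0.0013]
ft_force: [-0.2, -9.7, 3.4]
```

```bash
python3 -m pendant '[[[0,-0.0008,0],[0,0,0],0.2],[[0,-0.0008,0],[0,0,0],0.2],[[0,0,0],[0,0,0],0.2]]'
python3 - <<'E'
from h import *
s,c=snap('side','s10.png')
a=cv2.resize(c['color'][160:310,230:390],None,fx=4,fy=4,interpolation=cv2.INTER_CUBIC);cv2.imwrite('pics/s10z.png',a)
E
```

```text
time: 16.7
eef_pos: [0.5279, 0.1151, 0.0013]
eef_rot: [[0.997, -0.074, -0.0], [-0.074, -0.997, -0.008], [0.0, 0.008, -1.0]]
ft_force: [-0.2, -12.9, 3.4]
grip_width: 0.0514
```

View pics/s10z.png

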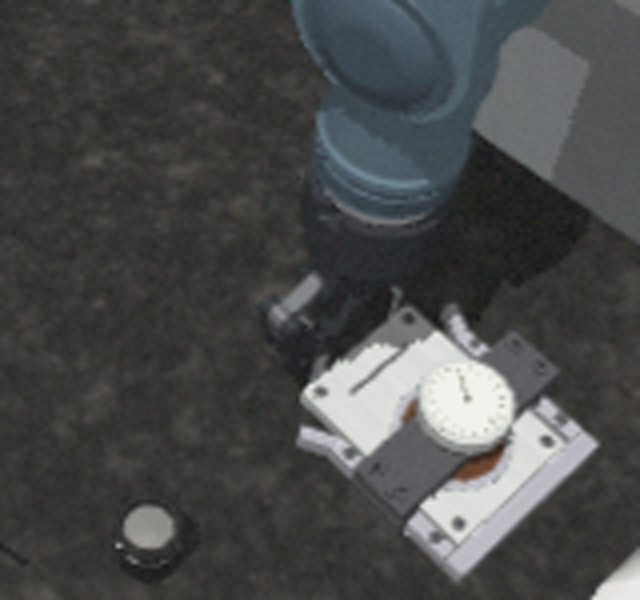

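```bash
python3 -m pendant '[[[0,0.002,0],[0,0,0],0.2],[[0,0.004,0],[0,0,0],0.2],[[0,0.01,0],[0,0,0],0.2],[[0,0.015,0],[0,0,0],0.2],[[0,0.01,-0.02],[0,0,0],0.2],[[0,0.01,-0.04],[0,0,0],0.2],[[0,0.03,-0.04],[0,0,0],0.2],[[0,0.04,-0.03],[0,0,0],0.2],[[0,0.04,-0.01],[0,0,0],0.2],[[0,0.02,0],[0,0,0],0.2]]'
python3 -m pendant '[[[0,0.01,0],[0,0,0],0.2],[[0,0,0],[0,0,0],0.2],[[0,0,0],[0,0,0],0.2]]'
python3 - <<'E'
from h import *
s,c=snap('top','t11.png')
a=cv2.resize(c['color'][150:250,150:300],None,fx=5,fy=5,interpolation=cv2.INTER_CUBIC);cv2.imwrite('pics/t11z.png',a)
s,c=snap('side','s11.png')
a=cv2.resize(c['color'][210:310,290:390],None,fx=6,fy=6,interpolation=cv2.INTER_CUBIC);cv2.imwrite('pics/s11z.png',a)
s,c=snap('wrist','w11.png')
E
```

```text
time: 17.75
eef_pos: [0.5162, -0.0655, 0.1439]
eef_rot: [[0.997, -0.076, 0.005], [-0.076, -0.997, -0.002], [0.005, 0.001, -1.0]]
ft_force: [0.4, -0.5, -0.3]
grip_width: 0.0512
time: 18.05
eef_pos: [0.5136, -0.0711, 0.1406]
eef_rot: [[0.997, -0.073, -0.001], [-0.073, -0.997, 0.001], [-0.001, -0.001, -1.0]]
ft_force: [0.8, 0.3, 0.5]
grip_width: 0.0513
```

View pics/t11z.png

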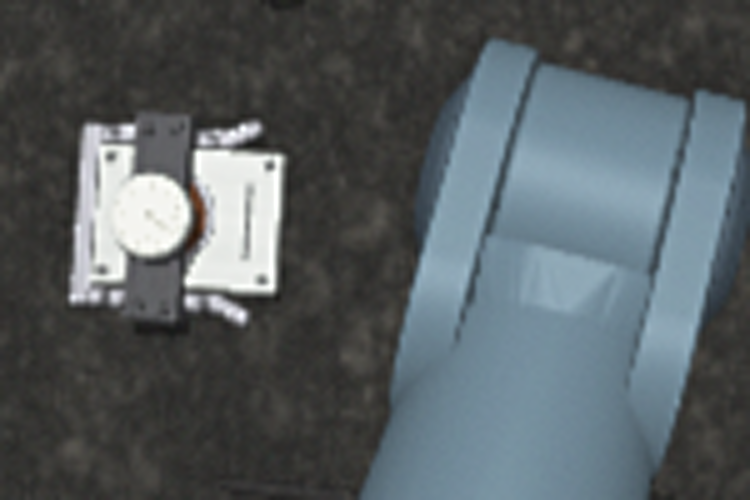

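View pics/s11z.png

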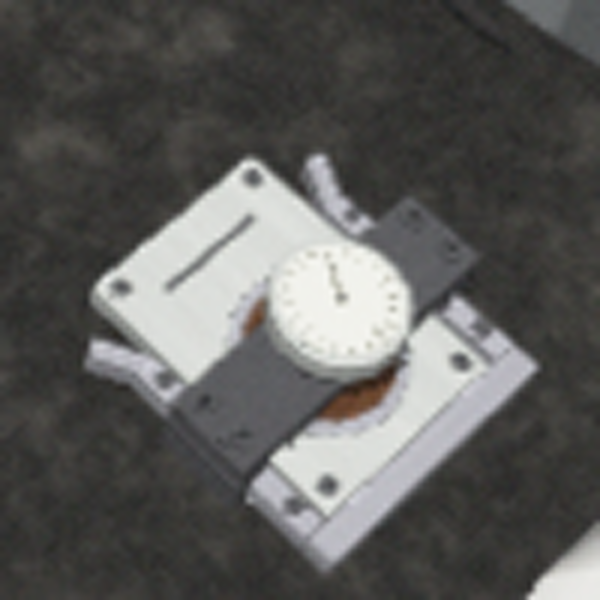

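View pics/w11.png

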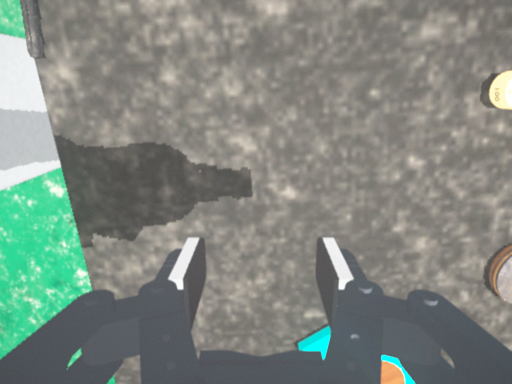

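View pics/s11.png

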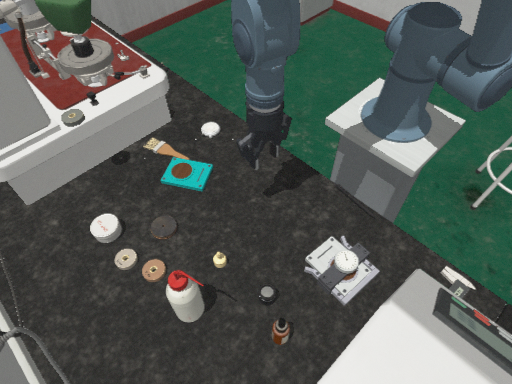

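Run:
```python
from h import *
s=load('s11.png');t=load('t11.png')
a=cv2.resize(s['color'][262:310,335:385],None,fx=12,fy=12,interpolation=cv2.INTER_NEAREST)
b=cv2.resize(t['color'][168:216,160:210],None,fx=12,fy=12,interpolation=cv2.INTER_NEAREST)
im=np.hstack([a,b]);im=cv2.resize(im,(800,384));im=cv2.convertScaleAbs(im,alpha=1.0);cv2.imwrite('pics/z11.png',im)
sz=lambda l:np.array(l)/6-0.417+[290,210]
tz=lambda l:np.array(l)/5-0.4+[150,150]
for n,T,B in (('side',ray(s,sz([(250,157),(95,293)]),.014),ray(s,sz([(538,367),(325,571)]),.014)),('top',ray(t,tz([(285,155),(276,297)]),.014),ray(t,tz([(85,123),(72,302)]),.014))):
    T=T[:,:2];B=B[:,:2];g=np.array([.071,.9975]);n_=np.array([.9975,-.071])
    print(n,'trail->bar outer',(B.mean(0)-T.mean(0))@g,'expect .132; per-end s',T@g-B.mean(0)@g,'edge angles',np.arctan2(*(T[1]-T[0])[::-1]),np.arctan2(*(B[1]-B[0])[::-1]),'lat',(T.mean(0)-B.mean(0))@n_)
```

```text
side trail->bar outer 0.13016627676332881 expect .132; per-end s [-0.13124993 -0.12908262] edge angles -0.0468178522261307 -0.07132525517049805 lat -0.0008650098051344303
top trail->bar outer 0.1319119492042667 expect .132; per-end s [-0.13169328 -0.13213062] edge angles 3.0752837449936323 3.072209161059696 lat -0.0010037360817803037
```

View pics/z11.png

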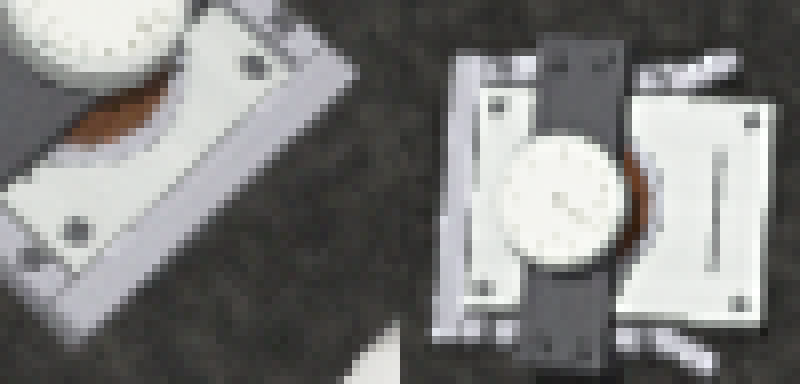

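Run:
```python
from h import *
a=load('side0.png')['color'].astype(int);b=load('s11.png')['color'].astype(int)
d=np.abs(a-b).max(2)
for n,(u,v) in dict(loupe=(267,295),brass=(220,260),watch=(210,129),stack=(163,228),brush=(165,150),teal=(187,173)).items(): print(n,(d[v-12:v+12,u-14:u+14]>40).mean())
s=get_state();print(s['time'],s['eef_pos'],s['ft_force']); print(arm.finish_job())
```

```text
loupe 0.0
brass 0.0
watch 0.0
stack 0.0
brush 0.0
teal 0.0
18.2 [ 0.51387541 -0.07054607  0.14081928] [-0.28148819 -0.64639968  0.05255669]
the job is handed in; nothing more can be done
None
```

The carrier is home against the gauge's stop bar. I handed the job in at 18.2 s of the 72 s allowed, with the hand clear at about 0.14 m height.

**What I did:** With the outside of the two fingertips I pushed the carrier's near side to turn it about 0.23 rad and shift it about 18 mm onto the gauge's axis. I then pushed its trailing end about 260 mm through the channel and under the bridge. It met the stop with the tool at y = 0.1151, where I had predicted 0.1157. I pressed to about 13 N to seat it, then backed off and up.

**Last checks:**
- **Home position:** from the trailing end to the outside of the stop bar I measured 131.9 mm in the top view and 130.2 mm in the side view, against 132 mm expected.
- **Squareness and gap:** no gap shows at the bar. The trailing edge is parallel to the bar within 0.003 rad in the top view. The side view gave 0.024 rad, which does not agree; I put that down to corner picking on coarse pixels, since the bar contact looks even in both views.
- **Sideways offset:** about 1 mm in both views, inside the 3 mm of play on each side.
- **Other things:** the side view shows no change at the loupe, brass weight, stopwatch, disc stack, brush or teal look-alike. I never identified the pen in the pictures, so I did not check it separately.

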